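# Pull the drying cabinet's vent flap shut with the hook pole

### The job

Close the vent flap of the small drying cabinet with the hook pole: take the pole by its handle, put its side-turned tip through the ring eye on the flap, swing the flap fully shut, and then keep a steady pull of about 15 N on the eye for a second so that the seal seats, never more than 25 N. Then unhook, leave the flap fully shut and lay the pole flat on the worktop. Keep the hand off the cabinet and do not shift the beaker, the white bottle or the vial.

Things in the scene. Friction and masses are not known exactly. Their poses are not given: they have to be found in the camera images.
- cabinet: Fixed white cabinet 112 deep (x) x 190 wide (y) x 270 mm high standing on the worktop. Origin on the worktop under the middle of its front face; x points into the cabinet (away from the robot), y to its left, z up. Below 145 mm it is closed; above is an open-fronted bay, 174 mm wide inside, from 145 to 262 mm high, with 8 mm cheeks and a roof with a clear pane, through which the eye can be seen. The open flap leans back inside the bay.
- flap_hinge (a point): Middle of the flap's hinge line, on the cabinet, 151 mm above the worktop and 6 mm behind the front face; axes as the cabinet; the hinge runs along y.
- flap (a joint): Angle of the aluminium flap (168 wide x 100 mm high, hinged at its lower edge), in rad: 0 is fully shut (upright, against a hard stop), growing as it leans back into the cabinet, up to 0.95. A stiff hinge: it stays where it is left; about 3 to 5 N at the eye moves it.
- eye (a point): Centre of the steel ring eye in the upper middle of the flap's front. Hole 18 mm across, wire 5 mm; the hole's axis runs along the cabinet's y, so the tip goes in sideways. With the flap shut it lies 32 mm in front of (cabinet -x) and 85 mm above the flap_hinge point; it swings with the flap about the hinge, and its axes turn with the flap.
- pull_eye: The ring eye and its stem; origin in the flap's middle plane, 32 mm behind the ring's centre. The stem slides out of the flap (to the flap's -x) against a stiff preloaded spring, up to 10 mm: under about 7 N it stays in; at 15 N it is out a few mm. The spring's exact rate is not known.
- pole_grip (a point): Middle of the gripping part of the pole, half-way up its handle (17 mm above the worktop as it lies). x points along the pole to the hook, z up. Handle 20 wide (y) x 34 mm high (z), black, from 90 mm behind to 50 mm ahead of this point; then a steel rod 8 mm thick to 140 mm ahead. The pole weighs about 180 g and balances close to this point.
- pole_hook (a point): On the pole's side-turned tip: at 140 mm ahead of pole_grip the rod turns square to the pole's +y as a 7 mm thick tip, whose rounded end is 37 mm from the pole's centre line. This point is in the tip's middle line, 22 mm from the pole's centre line (15 mm short of the end). Axes as the pole.
- pole: The whole hook pole, lying flat, all in black plastic and steel; origin under pole_grip, on the underside of the handle.
- beaker_mid: Bystander: empty beaker, 96x105x121 mm, right of the cabinet; origin under its middle.
- reagent_bottle: Bystander: white bottle with screw cap, 84x80x208 mm, left of the cabinet; origin under its middle.
- vial: Bystander: small white vial, 27 mm across, 58 mm high, on the worktop in front and to the right of the cabinet; origin under its middle.

How it is judged (in metres and radians):
On the way, in this order (a step that is already met when the one before it is completed fails the run):
1. the pole's tip is through the ring eye while the flap is still open (x of pole_hook in the frame of eye between -0.008 and 0.008 m and z of pole_hook in the frame of eye between -0.008 and 0.008 m and y of pole_hook in the frame of eye between -0.012 and 0.02 m and value of joint flap above 0.4 rad), for 0.1 s.
2. with the tip still through the eye and the flap fully shut (within 0.03 rad), the pole pulls on the eye with 10 to 20 N for 0.7 s (value of joint flap below 0.03 rad and x of pole_hook in the frame of eye between -0.008 and 0.008 m and z of pole_hook in the frame of eye between -0.008 and 0.008 m and y of pole_hook in the frame of eye between -0.012 and 0.02 m and contact force between pole and pull_eye between 10 and 20 N), for 0.7 s.
At the end, for the whole second after the job is handed in: The flap is shut within 0.03 rad; the pole lies flat and at rest on the worktop (grip middle below 25 mm, hook below 30 mm, tilted less than 0.15 rad), clear of the cabinet (value of joint flap below 0.03 rad and height (world z) of pole_grip below 0.025 m and height (world z) of pole_hook below 0.03 m and angle between pole's own z axis and vertical below 0.15 rad and linear speed of pole below 0.02 m/s and contact force between pole and cabinet below 0.2 N); the robot touches nothing.
It fails at once if the pole presses on the eye with more than 25 N (contact force between pole and pull_eye above 25 N).
It fails at once if the hand or arm touches the cabinet, flap or eye (contact force between any of the fingers, the arm and cabinet above 1 N).
It fails at once if the beaker is shifted by more than 30 mm (distance of beaker_mid from where it was at the start of the episode above 0.03 m).
It fails at once if the white bottle is shifted by more than 30 mm (distance of reagent_bottle from where it was at the start of the episode above 0.03 m).
It fails at once if the vial is shifted by more than 30 mm (distance of vial from where it was at the start of the episode above 0.03 m).
It also fails if it takes over 61 s, if anything falls off the work surface, if the arm or the gripper's body presses on something with over 40 N, if the wrist force passes 120 N, or if a joint passes its speed limit or range.

### The arm

A 6-joint arm with a two-finger parallel gripper is mounted at the origin on a cart in front of the work surface, level with it; the furniture and walls round the work are solid. World frame = base frame: x ahead of the robot, y to its left, z up, the work surface at z = 0. Lengths are in m, angles in degrees, forces in N, time in s.
With the tool pointing down it reaches from about 0.25 to 0.725 m from the base axis. Payload 9.7 kg.
Tool frame: the origin (TCP) lies at the very end of the fingers, on their centre line; the grasp point (between the pads) lies 19 mm behind it (bot.hold_point_z is the distance from the TCP to the grasp point, in m); z points along the fingers, y is the line along which they close (so a half turn about z gives the same grasp; the last joint's range is limited). The gripper opens to 85 mm and grips with 20 to 120 N. Pads are 22 mm wide; open, the fingers measure 114 mm over their backs; the gripper's body (76 mm by 85 mm) begins 54 mm behind the grasp point. The pads swing forward as they close: fully open they stand 13 mm farther back than shut.
Start: joints at [-74.427, 4.979, 10.078, 95.1, 0, 90], TCP at [0.148, -0.53, 0.231] pointing down, gripper open.
Joint ranges: [-179.16, 179.16], [-48.56, 103.87], [-65.8, 70.77], [-126.05, 130.52], [-82.76, 87.17], [-180, 180]. Speed limits (degrees/s): [127.2, 127.2, 147.25, 180, 180, 180].

### API

Orientations are given as [roll, pitch, yaw] about the fixed x, y, z axes, in that order (R = Rz(yaw) Ry(pitch) Rx(roll)).
In Python, from workcell import bot gives the robot as it stands.
- The arm moves only by the tool play_rows, never from a script. Its argument "targets" is a list of rows, each an object with "grip": the closure in counts, from 0 (fully open) to 255 (shut); "linear": the shift along the world's x, y, z in cm, a list of three; "delta_rot": the turn, a rotation vector about the world's x, y, z in rad, a list of three. A call has 1 to 10 rows; each row is the pose to reach, as a shift and turn from the pose commanded when the call began; what a row does not reach only later rows make up. A row lasts 1/10 s, in which the tool goes at most 50 mm and 8.59 degrees, less where a joint would pass 70% of its speed; a pose out of reach is approached as far as the arm can. A call with a gripper value outside its range is refused whole. The fingers move at their own pace and stop on an object; "force" is the grip in N (left out, the last holds). Time passes only in rows, so rows that repeat a pose let the fingers close. It gives the time, the measured TCP pose, the force, the opening and the grip force at its end, in the units of the state.
- bot.get_obs(): the state, without advancing time (a new reading comes with each control period).
- bot.camera(name): name is "scene" or "side" or "wrist"; returns a dict with "color" (420x560x3 uint8, red, green, blue), "range_z" (420x560 float32, m along the optical axis (not along the pixel's ray), 0 where there is no reading), "fov_y" (degrees; the focal length in pixels is half the picture's height over the tangent of half this angle, whatever the lens; pixels are square), "cx", "cy" (the principal point, pixels), "dist_coeffs" ([k1, k2, p1, p2, k3] as OpenCV has them; the pictures are not rectified), "world_to_cam" (4x4, takes a point from world to camera coordinates). Camera axes: x right, y up, looking along -z (the intrinsics and any distortion apply to the point x, -y, -z); pixel columns grow to the right and rows downward; lengths in m; the calibration is good to about 2 mm. A picture is of the moment at which its call begins.
- bot.job_done(): hands the job in; it is judged then, once.
Trained networks look in a picture, given as the dict that the camera call returned (one of the last four; its "shot" number tells which), for a name from the list of things; names that differ only in an ending like _2 or _b are one class to them, and where a whole thing is asked for, a point or a joint stands for the part that bears it (a point fixed in the world has none). Each returns a list of dicts, best first, with "conf" (0 to 1); they miss things now and then, are a little off and sometimes report something else, mostly with a low value. They report only what shows in the picture. A call takes as long as a camera call.
- bot.search_frame(picture, target): "box" ([left, top, right, bottom] in pixels, round what is visible of it).
- bot.trace(picture, target): "pixels" (420x560 bool, what is visible of it) and "box" ([left, top, right, bottom] in pixels, round what is visible of it).
- bot.pinpoint(picture, target): "pixel" ([column, row] in pixels: a listed point, or the origin of a listed thing).
The state is a dict: "time": time; "q": joint angles; "qd": joint speeds; "joint_efforts": joint torques, N m; "ee_pos": TCP position; "tcp_rot": TCP orientation; "wrist_force": force on the tool from outside, world axes, zero at the start; "torque": the same for the moment, N m; "opening": finger opening in m; "grasp_force": force on a finger pad.
Only numpy, scipy, OpenCV 4.12 (cv2) and the standard library are available. Lean on these libraries where they do the work, as an engineer would, in place of code of your own. Each camera call takes 0.05 s, during which the arm holds its last target. There are 200 camera calls.

## Working session

There is one attempt and no reset: what is moved stays moved. The work goes in short steps, Python scripts to look and compute and a tool call to move; the robot and the scene stay as the last step left them, time stands still between calls to the robot, and variables do not carry over. Pictures are saved under pics/ and viewed, at most 10 in all, crops included, and the job is handed in when it is done.

Besides the shell and the picture viewer there is one more tool, called after "Call:" by a JSON object that holds its "name" and its "arguments", one argument or row to a line. play_rows: Moves the arm, as the interface text tells. Its arguments: {"type":"object","properties":{"targets":{"type":"array","items":{"type":"object","properties":{"grip":{"type":"number"},"linear":{"type":"array","items":{"type":"number"}},"delta_rot":{"type":"array","items":{"type":"number"}}}}},"force":{"type":"number"}},"required":["targets"]}

```bash
mkdir -p pics; cat > h.py <<'E'
import numpy as np, cv2
from workcell import bot
def K(p):
    f=210/np.tan(np.radians(p["fov_y"])/2); return np.array([[f,0,p["cx"]],[0,f,p["cy"]],[0,0,1.]])
def ray(p,px):
    u=cv2.undistortPoints(np.array([[px]],float),K(p),np.array(p["dist_coeffs"],float))[0,0]
    M=np.linalg.inv(p["world_to_cam"]); d=M[:3,:3]@np.array([u[0],-u[1],-1.]); return M[:3,3],d
def atz(p,px,z):
    o,d=ray(p,px); return o+d*(z-o[2])/d[2]
def dep(p,px):
    c,r=int(round(px[0])),int(round(px[1])); w=p["range_z"][max(r-1,0):r+2,max(c-1,0):c+2]; w=w[w>0]
    if not len(w): return None
    o,d=ray(p,px); return o+d*np.median(w)
def proj(p,X):
    X=np.atleast_2d(X); c=(p["world_to_cam"]@np.c_[X,np.ones(len(X))].T).T[:,:3]*[1,-1,-1]
    return cv2.projectPoints(c.reshape(-1,1,3),np.zeros(3),np.zeros(3),K(p),np.array(p["dist_coeffs"],float))[0][:,0]
def tri(a,b):
    A=np.zeros((3,3));v=np.zeros(3)
    for p,px in (a,b):
        o,d=ray(p,px);d=d/np.linalg.norm(d);P=np.eye(3)-np.outer(d,d);A+=P;v+=P@o
    return np.linalg.solve(A,v)
def save(p,n): cv2.imwrite(f"pics/{n}.png",p["color"][:,:,::-1])
E
cat > a.py <<'E'
from h import *
np.set_printoptions(precision=4,suppress=True)
P={n:bot.camera(n) for n in("scene","side")}
for n,p in P.items():
    save(p,n+"0"); print(n,p["fov_y"],np.linalg.inv(p["world_to_cam"])[:3,3],p["dist_coeffs"])
    for t in("cabinet","flap_hinge","eye","pull_eye","pole_grip","pole_hook","pole","beaker_mid","reagent_bottle","vial"):
        r=bot.pinpoint(p,t)
        for q in r[:2]: print(t,np.array(q["pixel"]),round(q["conf"],2),dep(p,q["pixel"]),atz(p,q["pixel"],0)[:2])
print(bot.get_obs())
cv2.imwrite("pics/both0.png",cv2.resize(np.vstack([P["scene"]["color"],P["side"]["color"]])[:,:,::-1],None,fx=.71,fy=.71))
E
python3 a.py
```

```text
scene 43.274762232002736 [-0.2642  0.8158  0.7941] [-0.1921  0.      0.      0.      0.    ]
cabinet [292.4 238.6] 0.62 [ 0.6086 -0.0734  0.0033] [ 0.6123 -0.0771]
flap_hinge [293.  186.9] 0.79 [ 0.6252 -0.0865  0.1538] [ 0.8388 -0.3033]
flap_hinge [291.6 236.2] 0.38 [ 0.6226 -0.0841  0.0001] [ 0.6228 -0.0842]
eye [282.9 160.9] 0.45 [ 0.676  -0.0963  0.2101] [ 1.0141 -0.4244]
pull_eye [275.5 161.3] 0.43 [ 0.6828 -0.0753  0.2129] [ 1.0296 -0.4017]
pole_grip [248.3 299.1] 0.61 [0.4598 0.2145 0.0338] [0.492  0.1878]
pole_hook [240.2 339.9] 0.82 [0.3809 0.3048 0.0203] [0.3978 0.2914]
pole [252.1 303. ] 0.63 [0.4495 0.2122 0.0274] [0.475  0.1906]
pole [291.3 187.7] 0.55 [ 0.6223 -0.0773  0.1556] [ 0.8384 -0.2949]
beaker_mid [344.1 210.9] 0.6 [ 0.5968 -0.2789  0.0192] [ 0.6181 -0.306 ]
reagent_bottle [184.9 267.9] 0.64 [0.6643 0.2472 0.0271] [0.6971 0.2271]
reagent_bottle [348.9 236.1] 0.31 [ 0.4992 -0.1859  0.0148] [ 0.5137 -0.2049]
vial [349.6 238.6] 0.61 [ 0.4986 -0.1894  0.0053] [ 0.5038 -0.1962]
side 52.96734446258372 [0.1875 0.698  0.8194] [-0.1021  0.      0.      0.      0.    ]
ca
[... 417 characters left out ...]
ker_mid [290.7 168.5] 0.97 [ 0.6164 -0.2585  0.0257] [ 0.6302 -0.2895]
reagent_bottle [174.  274.6] 0.97 [0.6667 0.2584 0.046 ] [0.6953 0.2322]
vial [316.  194.8] 0.7 [ 0.4991 -0.1859  0.0208] [ 0.5072 -0.2088]
{'time': 1.1, 'q': array([-74.4273,   4.9792,  10.0764,  95.0997,  -0.0003,  89.9994]), 'qd': array([ 0.021 , -0.1096, -0.0669, -0.0448,  0.0188,  0.0369]), 'joint_efforts': array([ -0.0008, -52.0108,  46.4866,   0.0015,   0.    ,  -0.    ]), 'ee_pos': array([ 0.1476, -0.5298,  0.2313]), 'tcp_rot': array([-179.9975,    0.0003,   15.5734]), 'wrist_force': array([ 0.4718, -0.2269,  0.2911]), 'torque': array([-0.0374, -0.0193,  0.046 ]), 'grasp_force': 0.0, 'opening': 0.0851234121963512}
```

View pics/both0.png

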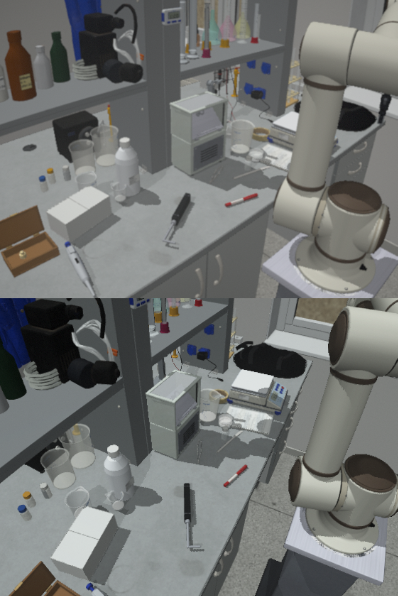

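View pics/scene0.png

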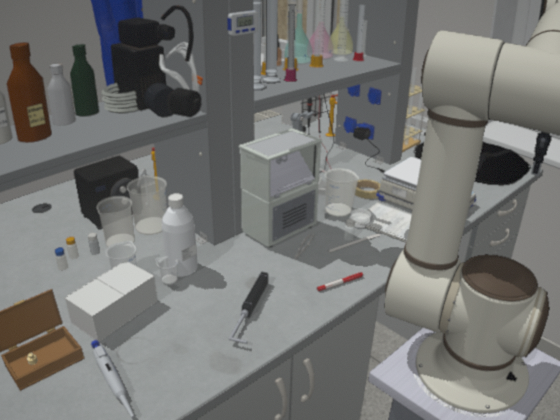

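```bash
cat > b.py <<'E'
from h import *
np.set_printoptions(precision=4,suppress=True)
def cloud(p,m):
    r,c=np.nonzero(m&(p["range_z"]>0)); u=cv2.undistortPoints(np.c_[c,r].astype(float).reshape(-1,1,2),K(p),np.array(p["dist_coeffs"],float))[:,0]
    M=np.linalg.inv(p["world_to_cam"]); return (np.c_[u[:,0],-u[:,1],-np.ones(len(u))]*p["range_z"][r,c][:,None])@M[:3,:3].T+M[:3,3]
def ransac(X,tol=.003):
    rng=np.random.default_rng(0);best=None
    for _ in range(400):
        a,b=X[rng.choice(len(X),2,replace=False)]; d=b-a; L=np.linalg.norm(d)
        if L<.03: continue
        n=np.array([-d[1],d[0]])/L; i=abs((X-a)@n)<tol
        if best is None or i.sum()>best.sum(): best=i
    Y=X[best]; c=Y.mean(0); d=np.linalg.svd(Y-c,full_matrices=False)[2][0]; return c,d,best
if __name__=="__main__":
  for n in("scene","side"):
    p=bot.camera(n)
    for t in bot.trace(p,"cabinet")[:1]:
        X=cloud(p,t["pixels"]); X=X[(X[:,2]>.01)&(X[:,2]<.14)]
        c,d,i=ransac(X[:,:2]); s=(X[i,:2]-c)@d; e=np.percentile(s,[1,99]); print(n,"cab",t["conf"],i.sum(),len(X),c,d,np.degrees(np.arctan2(d[1],d[0])),"ends",c+e[0]*d,c+e[1]*d,e[1]-e[0])
    for t in bot.trace(p,"pole")[:1]:
        X=cloud(p,t["pixels"]); H=X[(X[:,2]>.022)&(X[:,2]<.05)][:,:2]; c,d,i=ransac(H,.01); s=(H[i]-c)@d;e=np.percentile(s,[1,99])
        print(n,"pole",t["conf"],len(H),c,np.degrees(np.arctan2(d[1],d[0])),c+e[0]*d,c+e[1]*d, np.median(X[:,2]))
    for t in("eye","pull_eye","flap_hinge"):
        for q in bot.pinpoint(p,t)[:1]: print(t,q["pixel"],q["conf"])
E
python3 b.py
```

```text
scene cab 0.87 1627 3046 [ 0.6137 -0.0763] [0.0121 0.9999] 89.30770292260186 ends [ 0.6125 -0.1738] [0.6147 0.0117] 0.18548235637200206
scene pole 0.77 425 [0.4693 0.1893] 118.63502532002126 [0.5088 0.1168] [0.4096 0.2986] 0.028088550846560367
eye [282.9, 159.2] 0.59
flap_hinge [292.6, 188.6] 0.92
side cab 0.93 1222 2399 [0.6664 0.009 ] [-1.      0.0081] 179.53386362286844 ends [0.7223 0.0085] [0.6138 0.0094] 0.10858072503423663
side pole 0.9 523 [0.4669 0.1936] 119.47203306898467 [0.509  0.1192] [0.3997 0.3125] 0.0331966795506311
eye [315.9, 196.7] 0.6
flap_hinge [265.8, 162.4] 0.81
```

Call:
{"name": "play_rows", "arguments": {
  "targets": [
    {"grip":0,"linear":[5,5,5],"delta_rot":[0,0,0.14]},
    {"grip":0,"linear":[8,8,8],"delta_rot":[0,0,0.2]}
  ]
}}

```text
time: 1.9
ee_pos: [0.2053, -0.4713, 0.2887]
tcp_rot: [-179.9, -0.0, 27.2]
wrist_force: [1.0, -0.8, 0.3]
opening: 0.0853
grasp_force: 0.0
```

```bash
python3 -c "
from workcell import bot
o=bot.get_obs();print(o['time'],o['q'],o['ee_pos'],o['tcp_rot'])"
```

```text
1.9 [-6.64671977e+01  1.86631914e+00  1.32910791e+01  1.01559611e+02
  3.77735695e-03  8.63484726e+01] [ 0.2052604  -0.47128143  0.28872743] [-1.79865663e+02 -1.23580963e-02  2.71843107e+01]
```

Call:
{"name": "play_rows", "arguments": {
  "targets": [
    {"grip":0,"linear":[3,4,0],"delta_rot":[0,0,0.12]},
    {"grip":0,"linear":[6,8,0],"delta_rot":[0,0,0.26]},
    {"grip":0,"linear":[9,12,0],"delta_rot":[0,0,0.4]},
    {"grip":0,"linear":[11,16,0],"delta_rot":[0,0,0.54]},
    {"grip":0,"linear":[13,20.5,0],"delta_rot":[0,0,0.68]},
    {"grip":0,"linear":[15,25,0],"delta_rot":[0,0,0.82]},
    {"grip":0,"linear":[17,29.5,-1],"delta_rot":[0,0,0.96]},
    {"grip":0,"linear":[18,34,-2],"delta_rot":[0,0,1.1]},
    {"grip":0,"linear":[19,38.5,-3],"delta_rot":[0,0,1.24]},
    {"grip":0,"linear":[20,43,-4],"delta_rot":[0,0,1.38]}
  ]
}}

```text
time: 2.9
ee_pos: [0.4054, -0.0402, 0.2489]
tcp_rot: [180.0, 0.0, 106.4]
wrist_force: [1.5, -0.1, 0.7]
opening: 0.0855
grasp_force: 0.0
```

Call:
{"name": "play_rows", "arguments": {
  "targets": [
    {"grip":0,"linear":[1,4.5,-1],"delta_rot":[0,0,0.12]},
    {"grip":0,"linear":[2,9,-2],"delta_rot":[0,0,0.22]},
    {"grip":0,"linear":[3,13.5,-3],"delta_rot":[0,0,0.22]},
    {"grip":0,"linear":[4,18,-3],"delta_rot":[0,0,0.22]},
    {"grip":0,"linear":[4,20,-3],"delta_rot":[0,0,0.22]},
    {"grip":0,"linear":[4,20,-3],"delta_rot":[0,0,0.22]}
  ]
}}

```text
time: 3.5
ee_pos: [0.4452, 0.1602, 0.2185]
tcp_rot: [-180.0, -0.0, 118.9]
wrist_force: [-1.2, 0.6, 0.4]
opening: 0.0857
grasp_force: 0.0
```

```bash
cat > c.py <<'E'
from b import *
import sys
p=bot.camera("wrist"); save(p,sys.argv[1])
o=bot.get_obs();print(o['time'],o['q'],o['ee_pos'],o['tcp_rot'])
for t,z in(("pole_grip",.017),("pole_hook",.017),("pole",0.)):
    for q in bot.pinpoint(p,t)[:1]: print(t,q["pixel"],q["conf"],dep(p,q["pixel"]),atz(p,q["pixel"],z))
for t in bot.trace(p,"pole")[:1]:
    X=cloud(p,t["pixels"]); H=X[(X[:,2]>.025)&(X[:,2]<.05)][:,:2]; c,d,i=ransac(H,.012); s=(H[i]-c)@d;e=np.percentile(s,[1,99])
    print("pole",t["conf"],len(H),c,np.degrees(np.arctan2(d[1],d[0])),c+e[0]*d,c+e[1]*d)
E
python3 c.py w1
```

```text
3.55 [19.6399 -5.7854 -2.0193 93.8064 -0.0054 80.7882] [0.4452 0.1588 0.2188] [-179.9594   -0.0012  118.8518]
pole_grip [321.5, 161.7] 0.71 [0.4681 0.1948 0.0336] [0.4713 0.193  0.017 ]
pole [318.5, 163.2] 0.83 [0.4665 0.1924 0.0334] [0.4727 0.1884 0.    ]
pole 0.96 3242 [0.4766 0.1786] -60.36151030856108 [0.4452 0.2338] [0.5121 0.1162]
```

View pics/w1.png

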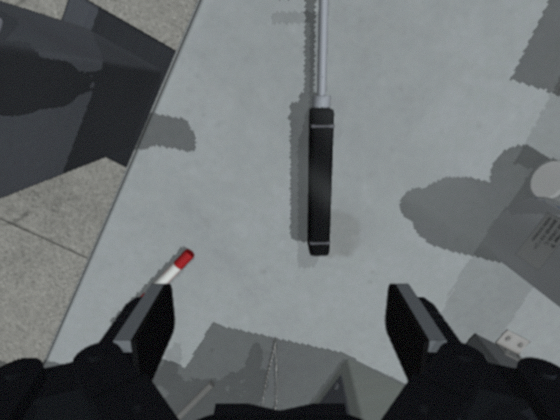

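Call:
{"name": "play_rows", "arguments": {
  "targets": [
    {"grip":60,"linear":[2.3,3.4,-3],"delta_rot":[0,0,0.012]},
    {"grip":60,"linear":[2.3,3.4,-7],"delta_rot":[0,0,0.012]},
    {"grip":60,"linear":[2.3,3.4,-11],"delta_rot":[0,0,0.012]},
    {"grip":60,"linear":[2.3,3.4,-15],"delta_rot":[0,0,0.012]},
    {"grip":60,"linear":[2.3,3.4,-18.5],"delta_rot":[0,0,0.012]},
    {"grip":60,"linear":[2.3,3.4,-20.5],"delta_rot":[0,0,0.012]},
    {"grip":60,"linear":[2.3,3.4,-21.2],"delta_rot":[0,0,0.012]},
    {"grip":60,"linear":[2.3,3.4,-21.2],"delta_rot":[0,0,0.012]}
  ],
  "force": 100
}}

```text
time: 4.55
ee_pos: [0.4682, 0.1911, 0.0068]
tcp_rot: [-179.9, -0.0, 119.3]
wrist_force: [0.3, 0.9, 0.6]
opening: 0.0653
grasp_force: 0.0
```

Call:
{"name": "play_rows", "arguments": {
  "targets": [
    {"grip":255,"linear":[0,0,0],"delta_rot":[0,0,0]},
    {"grip":255,"linear":[0,0,0],"delta_rot":[0,0,0]},
    {"grip":255,"linear":[0,0,0],"delta_rot":[0,0,0]},
    {"grip":255,"linear":[0,0,0],"delta_rot":[0,0,0]},
    {"grip":255,"linear":[0,0,0],"delta_rot":[0,0,0]},
    {"grip":255,"linear":[0,0,0],"delta_rot":[0,0,0]}
  ],
  "force": 100
}}

```text
time: 5.15
ee_pos: [0.4692, 0.1922, 0.0085]
tcp_rot: [179.9, 0.0, 119.4]
wrist_force: [-0.9, -1.5, 5.9]
opening: 0.0179
grasp_force: 98.6
```

Call:
{"name": "play_rows", "arguments": {
  "targets": [
    {"grip":255,"linear":[0,0,2],"delta_rot":[0,0,0]},
    {"grip":255,"linear":[0,-1,6],"delta_rot":[0,0,0]},
    {"grip":255,"linear":[-1,-3,10],"delta_rot":[0,0,-0.1]},
    {"grip":255,"linear":[-2,-6,14],"delta_rot":[0,0,-0.24]},
    {"grip":255,"linear":[-3,-9,17],"delta_rot":[0,0,-0.38]},
    {"grip":255,"linear":[-4,-12,20],"delta_rot":[0,0,-0.52]},
    {"grip":255,"linear":[-5,-15,22],"delta_rot":[0,0,-0.66]},
    {"grip":255,"linear":[-6,-18,22],"delta_rot":[0,0,-0.8]},
    {"grip":255,"linear":[-7,-21,22],"delta_rot":[0,0,-0.94]},
    {"grip":255,"linear":[-8,-24,22],"delta_rot":[0,0,-1.08]}
  ]
}}

```text
time: 6.15
ee_pos: [0.3878, -0.0491, 0.2275]
tcp_rot: [179.9, -0.0, 57.2]
wrist_force: [-0.4, -0.8, -2.7]
opening: 0.0182
grasp_force: 98.1
```

Call:
{"name": "play_rows", "arguments": {
  "targets": [
    {"grip":255,"linear":[0,-2,0],"delta_rot":[0,0,-0.14]},
    {"grip":255,"linear":[0,-4,0],"delta_rot":[0,0,-0.28]},
    {"grip":255,"linear":[0,-6,0],"delta_rot":[0,0,-0.42]},
    {"grip":255,"linear":[0,-8,0],"delta_rot":[0,0,-0.56]},
    {"grip":255,"linear":[0,-8.8,0],"delta_rot":[0,0,-0.7]},
    {"grip":255,"linear":[0,-8.8,0],"delta_rot":[0,0,-0.84]},
    {"grip":255,"linear":[0,-8.8,0],"delta_rot":[0,0,-0.98]},
    {"grip":255,"linear":[0,-8.8,0],"delta_rot":[0,0,-1.01]},
    {"grip":255,"linear":[0,-8.8,0],"delta_rot":[0,0,-1.01]}
  ]
}}

```text
time: 7.05
ee_pos: [0.3884, -0.136, 0.2272]
tcp_rot: [180.0, -0.0, -0.2]
wrist_force: [0.7, 0.0, -1.2]
opening: 0.0184
grasp_force: 98.1
```

```bash
cat > d.py <<'E'
from b import *
import sys
tag=sys.argv[1]
o=bot.get_obs();print(o['time'],o['q'],o['ee_pos'],o['tcp_rot'],o['wrist_force'])
ims=[]
for n in("scene","side","wrist"):
    p=bot.camera(n); save(p,n+tag)
    for t in("eye","pole_hook","pole_grip"):
        for q in bot.pinpoint(p,t)[:1]: print(n,t,q["pixel"],round(q["conf"],2),dep(p,q["pixel"]))
    import pickle; pickle.dump(p,open(f"{n}{tag}.pkl","wb"))
    X=np.array([.655,-.11,.22]) ; c=proj(p,X)[0] if n!="wrist" else [280,150]
    x0,y0=int(min(max(c[0]-65,0),430)),int(min(max(c[1]-70,0),280)); 
    if n=="wrist": im=cv2.resize(p["color"],(530,398))
    else: im=cv2.resize(p["color"][y0:y0+140,x0:x0+130],None,fx=3,fy=3,interpolation=cv2.INTER_CUBIC); print("crop",x0,y0)
    if n!="wrist": ims.append(im[:,:,::-1])
cv2.imwrite(f"pics/crop{tag}.png",np.hstack(ims))
E
python3 d.py 1
```

```text
7.05 [-19.3    -13.9147  -8.0772  95.8288  -0.0006 160.9107] [ 0.3884 -0.136   0.2272] [179.9966  -0.008   -0.2107] [ 0.6962  0.0283 -1.1792]
scene eye [282.5, 157.1] 0.55 [ 0.6692 -0.0881  0.2259]
scene pole_hook [329.3, 168.5] 0.85 [ 0.5275 -0.1163  0.2329]
scene pole_grip [376.2, 182.7] 0.62 [ 0.382  -0.1188  0.2461]
crop 227 88
side pole_hook [303.8, 143.3] 0.59 [ 0.5891 -0.285   0.1128]
side pole_grip [358.5, 154.5] 0.6 [ 0.3794 -0.1179  0.2473]
crop 190 65
wrist pole_grip [284.0, 296.2] 0.74 [ 0.3988 -0.1384  0.252 ]
```

```bash
python3 -c "
import cv2,numpy as np
a=cv2.imread('pics/crop1.png');b=cv2.imread('pics/wrist1.png');print(a.shape)
cv2.imwrite('pics/m1.png',np.vstack([cv2.resize(a,(560,302)),cv2.resize(b,(395,296)).__class__(0) if 0 else np.pad(cv2.resize(b,(395,296)),((0,0),(0,165),(0,0)))]))"
```

```text
(420, 780, 3)
```

View pics/m1.png

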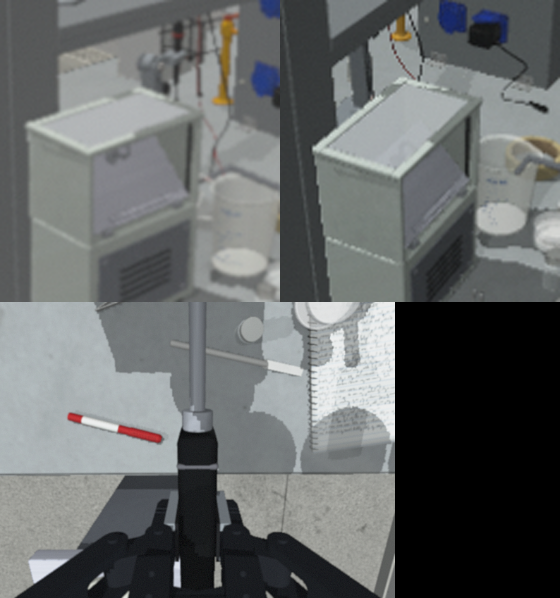

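```bash
cat > e.py <<'E'
from b import *
import pickle
S=pickle.load(open("scene1.pkl","rb"));D=pickle.load(open("side1.pkl","rb"))
eye=np.array([.6695,-.084,.2265]); hk=np.array([.5284,-.114,.2357])
for n,p in(("scene",S),("side",D)):
    print(n,"eye",proj(p,eye),"hook",proj(p,hk))
    t=bot.trace(bot.camera(n),"pole")[:1]
    for q in t:
        X=cloud(p,q["pixels"]); Y=X[(X[:,0]>.44)&(X[:,0]<.52)&(X[:,2]>.2)]; T=X[(X[:,0]>.51)&(X[:,0]<.55)&(X[:,2]>.2)&(X[:,1]>-.128)]
        print(len(Y),np.polyfit(Y[:,0],Y[:,2],1) if len(Y)>5 else 0,np.median(Y,0),np.percentile(Y[:,2],90),"tip",len(T),np.median(T,0) if len(T) else 0, T.max(0) if len(T) else 0)
ims=[]
for p,c in((S,proj(S,eye)[0]),(D,proj(D,eye)[0])):
    c=c.astype(int); im=cv2.resize(p["color"][c[1]-25:c[1]+25,c[0]-25:c[0]+25],None,fx=8,fy=8,interpolation=cv2.INTER_CUBIC); cv2.drawMarker(im,(200,200),(255,0,0),0,10); ims.append(im[:,:,::-1])
    print(c)
cv2.imwrite("pics/eye1.png",np.hstack(ims))
E
python3 e.py
```

```text
scene eye [[281.3318 157.2641]] hook [[328.4839 167.6281]]
70 [-0.0083  0.2406] [ 0.4731 -0.131   0.237 ] 0.23960053956874616 tip 0 0 0
side eye [[245.4072 136.3124]] hook [[300.4479 142.317 ]]
104 [-0.0108  0.2446] [ 0.4785 -0.1353  0.2395] 0.24210690137242036 tip 22 [ 0.5237 -0.1138  0.2401] [ 0.5275 -0.1005  0.2431]
[281 157]
[245 136]
```

View pics/eye1.png

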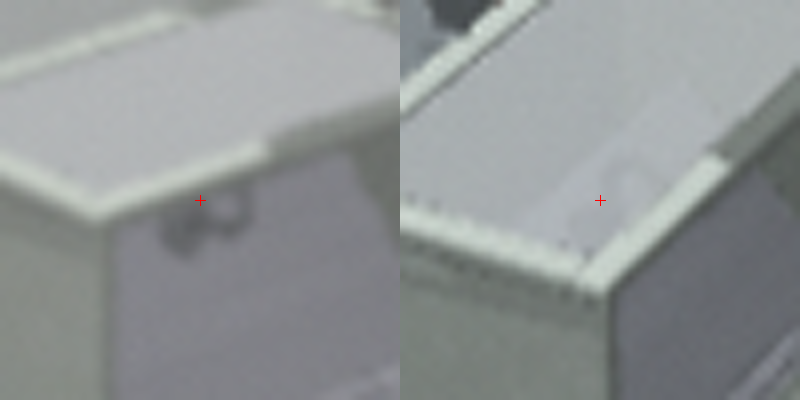

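```bash
cat > f.py <<'E'
from b import *
import pickle
S=pickle.load(open("scene1.pkl","rb"));D=pickle.load(open("side1.pkl","rb"))
print(tri((S,(283.5,157)),(D,(248.2,133.5))))
# cabinet roof top edges / corner check: predicted corners for origin guesses
O=np.array([.613,-.084])
for n,p in(("scene",S),("side",D)):
    for nm,X in(("frontleft top",[0,.095,.27]),("frontright top",[0,-.095,.27]),("backleft top",[.112,.095,.27]),("frontleft 0",[0,.095,0])):
        print(n,nm,proj(p,[O[0]+X[0],O[1]+X[1],X[2]]))
    im=p["color"].copy()
    t=bot.trace(bot.camera(n),"cabinet")[0]; X=cloud(p,t["pixels"])
    L=X[(X[:,2]>.27-.012)&(X[:,2]<.28)]; print("top z",np.percentile(L[:,2],[50,90]),np.percentile(L[:,0],[1,99]),np.percentile(L[:,1],[1,99]))
    x0,y0=(235,120) if n=="scene" else (195,90)
    c=cv2.resize(im[y0:y0+130,x0:x0+95],None,fx=4,fy=4,interpolation=cv2.INTER_CUBIC)
    for X in([0,.095,.27],[0,-.095,.27],[.112,.095,.27],[.112,-.095,.27],[0,.095,0],[0,-.095,0],[.0565,0,.2265]):
        q=((proj(p,[O[0]+X[0],O[1]+X[1],X[2]])[0]-[x0,y0]+.5)*4).astype(int); cv2.drawMarker(c,q.tolist(),(255,0,0),0,10)
    cv2.imwrite(f"pics/k{n}.png",c[:,:,::-1])
cv2.imwrite("pics/k.png",np.hstack([cv2.imread("pics/kscene.png"),cv2.imread("pics/kside.png")]))
E
python3 f.py
```

```text
[ 0.668  -0.093   0.2275]
scene frontleft top [[269.3934 158.2584]]
scene frontright top [[321.8805 139.2919]]
scene backleft top [[240.2107 145.2655]]
scene frontleft 0 [[268.9643 250.2448]]
top z [0.2681 0.2703] [0.6111 0.7255] [-0.1755  0.0149]
side frontleft top [[245.0192 146.5733]]
side frontright top [[282.1287 110.4772]]
side backleft top [[204.6911 134.0081]]
side frontleft 0 [[248.3046 229.2405]]
top z [0.2693 0.2713] [0.6093 0.7253] [-0.1783  0.0125]
```

View pics/k.png

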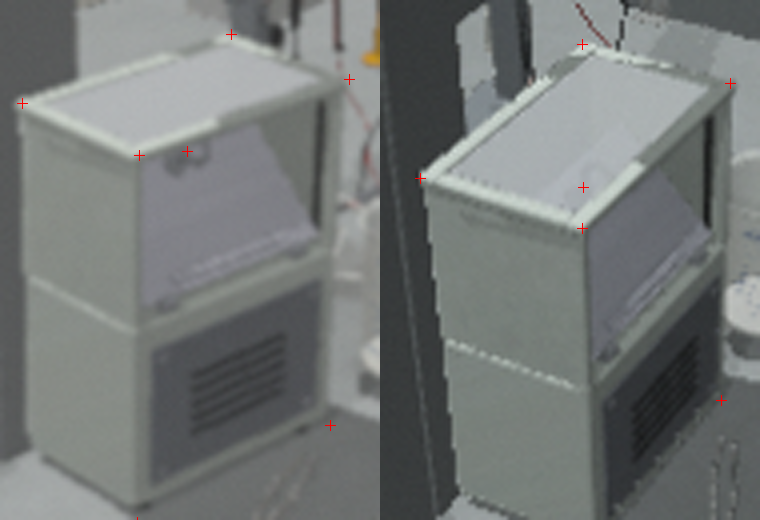

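```bash
cat > g.py <<'E'
from b import *
import pickle
P={n:pickle.load(open(n+"1.pkl","rb")) for n in("scene","side")}
for n,p in P.items():
    m=p["range_z"]>0; X=cloud(p,m)
    Y=X[(X[:,1]>-.15)&(X[:,1]<-.02)&(X[:,2]>.165)&(X[:,2]<.225)&(X[:,0]>.615)&(X[:,0]<.72)]
    c,d,i=ransac(Y[:,[0,2]],.003); d=d*np.sign(d[1]); th=np.arctan2(d[0],d[1])
    print(n,len(Y),i.sum(),"theta",th,"dist of hinge",(np.array([.619,.151])-c)@[d[1],-d[0]])
    # ring points: in front of the plane
    h=-((Y[:,[0,2]]-c)@[d[1],-d[0]]); R=Y[(h>.008)&(h<.05)]; print("ring",len(R),R[:12])
from scipy.optimize import least_squares
def E(th,y): return np.array([.619-.032*np.cos(th)+.085*np.sin(th),y,.151+.032*np.sin(th)+.085*np.cos(th)])
r=least_squares(lambda v:np.r_[proj(P["scene"],E(*v))[0]-[283.3,157.5],.7*(proj(P["side"],E(*v))[0]-[248,133.8]),(v[1]+.083)/.003],[.9,-.083]); print(r.x,E(*r.x),r.fun)
E
python3 g.py
```

```text
scene 925 704 theta 0.8264158204968509 dist of hinge 0.0029068744054873575
ring 13 [[ 0.6794 -0.0812  0.2219]
 [ 0.6711 -0.0806  0.2248]
 [ 0.6687 -0.0894  0.223 ]
 [ 0.6732 -0.079   0.2217]
 [ 0.6721 -0.0817  0.2213]
 [ 0.6658 -0.0793  0.2241]
 [ 0.6676 -0.0848  0.2218]
 [ 0.6741 -0.0799  0.2182]
 [ 0.6586 -0.0798  0.2234]
 [ 0.6575 -0.0824  0.223 ]
 [ 0.671  -0.0808  0.2161]
 [ 0.6199 -0.0959  0.1673]]
side 542 485 theta 0.8413733168837283 dist of hinge 0.005737505503608097
ring 0 []
[ 0.8478 -0.0836] [ 0.6616 -0.0836  0.2312] [ 0.0226 -0.937  -0.0261  1.2768 -0.2138]
```

Call:
{"name": "play_rows", "arguments": {
  "targets": [
    {"grip":255,"linear":[2,0,-0.2],"delta_rot":[0,0,0]},
    {"grip":255,"linear":[5,0,-0.4],"delta_rot":[0,0,0]},
    {"grip":255,"linear":[8,0,-0.4],"delta_rot":[0,0,0]},
    {"grip":255,"linear":[10.5,0,-0.4],"delta_rot":[0,0,0]},
    {"grip":255,"linear":[12,0,-0.4],"delta_rot":[0,0,0]},
    {"grip":255,"linear":[12.8,0,-0.4],"delta_rot":[0,0,0]},
    {"grip":255,"linear":[13.3,0,-0.4],"delta_rot":[0,0,0]},
    {"grip":255,"linear":[13.3,0,-0.4],"delta_rot":[0,0,0]},
    {"grip":255,"linear":[13.3,0,-0.4],"delta_rot":[0,0,0]}
  ]
}}

```text
time: 8.95
ee_pos: [0.5209, -0.1361, 0.2233]
tcp_rot: [180.0, -0.0, -0.4]
wrist_force: [1.1, -0.9, -1.7]
opening: 0.0184
grasp_force: 98.1
```

```bash
cat > i.py <<'E'
from b import *
import sys
tag=sys.argv[1]; o=bot.get_obs();t=o['ee_pos'];print(o['time'],t,o['tcp_rot'],o['wrist_force'],o['q'][5])
hk=t+[.14,.022,.0085]; ims=[]
for n in("scene","side"):
    p=bot.camera(n); print(n,"pred hook",proj(p,hk)[0])
    for w in("eye","pole_hook"):
        for q in bot.pinpoint(p,w)[:1]: print(w,q["pixel"],round(q["conf"],2))
    c=proj(p,[.661,-.083,.2316])[0]; print("eye pred",c); c=c.round().astype(int)
    im=cv2.resize(p["color"][c[1]-25:c[1]+25,c[0]-25:c[0]+25],None,fx=8,fy=8,interpolation=cv2.INTER_CUBIC); cv2.drawMarker(im,(204,204),(255,0,0),0,8)
    q=((proj(p,hk)[0]-c+25.5)*8).astype(int); cv2.drawMarker(im,q.tolist(),(0,255,0),0,8); ims.append(im[:,:,::-1])
cv2.imwrite(f"pics/i{tag}.png",np.hstack(ims))
E
python3 i.py 2
```

```text
8.95 [ 0.5209 -0.1361  0.2233] [179.9983  -0.002   -0.3668] [ 1.0624 -0.9027 -1.667 ] 165.72313368730926
scene pred hook [291.6923 153.4449]
eye pred [283.2979 156.5638]
side pred hook [254.0961 129.909 ]
eye pred [248.0242 135.6801]
```

View pics/i2.png

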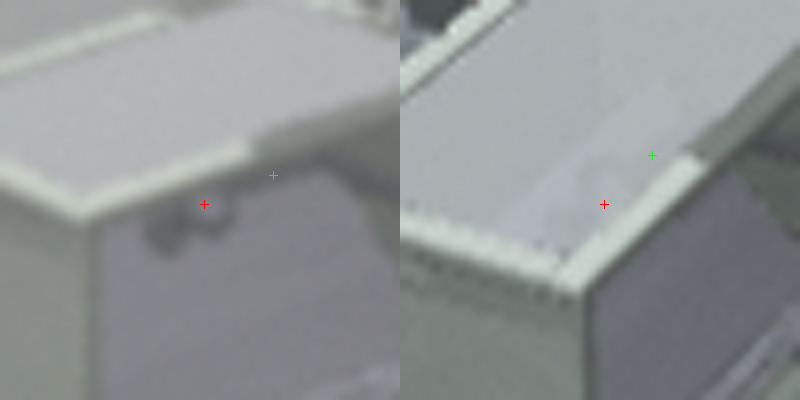

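Call:
{"name": "play_rows", "arguments": {
  "targets": [
    {"grip":255,"linear":[0,0.4,0],"delta_rot":[0,0,0]},
    {"grip":255,"linear":[0,0.8,0],"delta_rot":[0,0,0]},
    {"grip":255,"linear":[0,1.1,0],"delta_rot":[0,0,0]},
    {"grip":255,"linear":[0,1.4,0],"delta_rot":[0,0,0]},
    {"grip":255,"linear":[0,1.6,0],"delta_rot":[0,0,0]},
    {"grip":255,"linear":[0,1.6,0],"delta_rot":[0,0,0]}
  ]
}}

```text
time: 9.85
ee_pos: [0.5214, -0.1198, 0.223]
tcp_rot: [-180.0, 0.0, -0.3]
wrist_force: [0.2, -0.3, -1.7]
opening: 0.0184
grasp_force: 98.1
```

```bash
python3 i.py 3
```

```text
9.85 [ 0.5214 -0.1198  0.223 ] [-179.9989    0.0003   -0.3323] [ 0.1742 -0.2893 -1.7285] 167.39589465012173
scene pred hook [287.187  155.0699]
eye [182.6, 268.5] 0.49
pole_hook [286.3, 155.7] 0.97
eye pred [283.2979 156.5638]
side pred hook [250.779  132.9134]
eye pred [248.0242 135.6801]
```

Call:
{"name": "play_rows", "arguments": {
  "targets": [
    {"grip":255,"linear":[0,0.4,0],"delta_rot":[0,0,0]},
    {"grip":255,"linear":[0,0.8,0],"delta_rot":[0,0,0]},
    {"grip":255,"linear":[0,1.2,0],"delta_rot":[0,0,0]},
    {"grip":255,"linear":[0,1.5,0],"delta_rot":[0,0,0]},
    {"grip":255,"linear":[0,1.5,0],"delta_rot":[0,0,0]},
    {"grip":255,"linear":[0,1.5,0],"delta_rot":[0,0,0]}
  ]
}}

```text
time: 10.75
ee_pos: [0.5214, -0.1049, 0.2231]
tcp_rot: [180.0, -0.0, -0.3]
wrist_force: [-0.2, 0.6, -2.0]
opening: 0.0181
grasp_force: 98.1
```

```bash
python3 i.py 4
```

```text
10.75 [ 0.5214 -0.1049  0.2231] [179.9963  -0.0044  -0.337 ] [-0.1991  0.553  -1.9899] 168.9591262515498
scene pred hook [283.1738 156.5368]
eye [283.1, 157.5] 0.48
pole_hook [285.3, 157.3] 0.84
eye pred [283.2979 156.5638]
side pred hook [247.8728 135.6622]
eye pred [248.0242 135.6801]
```

View pics/i4.png

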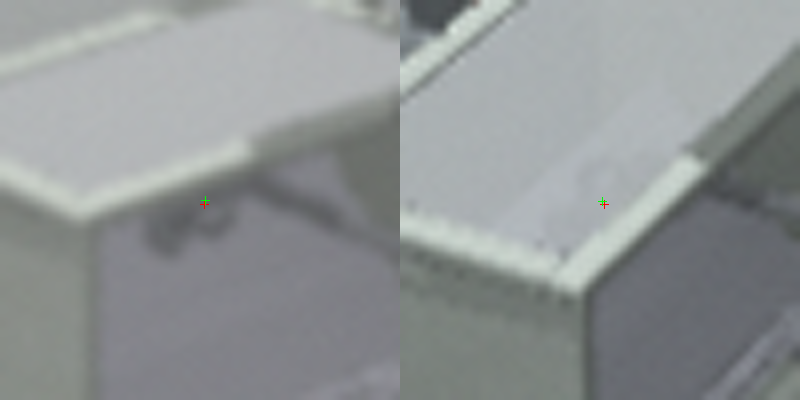

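Call:
{"name": "play_rows", "arguments": {
  "targets": [
    {"grip":255,"linear":[-0.4,0,0.15],"delta_rot":[0,0,0]},
    {"grip":255,"linear":[-0.8,0,0.3],"delta_rot":[0,0,0]},
    {"grip":255,"linear":[-1.2,0,0.45],"delta_rot":[0,0,0]},
    {"grip":255,"linear":[-1.6,0,0.55],"delta_rot":[0,0,0]},
    {"grip":255,"linear":[-2.0,0,0.65],"delta_rot":[0,0,0]},
    {"grip":255,"linear":[-2.0,0,0.65],"delta_rot":[0,0,0]}
  ]
}}

```text
time: 11.65
ee_pos: [0.5009, -0.1051, 0.2299]
tcp_rot: [180.0, -0.0, -0.4]
wrist_force: [1.1, -0.4, -1.7]
opening: 0.0182
grasp_force: 98.2
```

```bash
python3 i.py 5; cat > j.py <<'E'
from b import *
p=bot.camera("scene"); X=cloud(p,p["range_z"]>0)
Y=X[(X[:,1]>-.15)&(X[:,1]<-.02)&(X[:,2]>.165)&(X[:,2]<.24)&(X[:,0]>.612)&(X[:,0]<.72)]
c,d,i=ransac(Y[:,[0,2]],.003); d=d*np.sign(d[1]); print("theta",np.arctan2(d[0],d[1]),len(Y),i.sum(),bot.get_obs()["wrist_force"])
E
python3 j.py
```

```text
11.65 [ 0.5009 -0.1051  0.2299] [179.9897  -0.0155  -0.3634] [ 1.059  -0.3559 -1.6575] 168.51708570590955
scene pred hook [288.6798 156.4597]
eye [287.0, 159.2] 0.59
pole_hook [287.2, 157.8] 0.7
eye pred [283.2979 156.5638]
side pred hook [254.8749 135.4464]
pole_hook [255.6, 134.0] 0.59
eye pred [248.0242 135.6801]
theta 0.6578767807977245 998 718 [ 0.1841  0.1112 -1.6993]
```

Call:
{"name": "play_rows", "arguments": {
  "targets": [
    {"grip":255,"linear":[-0.5,0,0.15],"delta_rot":[0,0,0]},
    {"grip":255,"linear":[-1.0,0,0.25],"delta_rot":[0,0,0]},
    {"grip":255,"linear":[-1.5,0,0.33],"delta_rot":[0,0,0]},
    {"grip":255,"linear":[-2.0,0,0.38],"delta_rot":[0,0,0]},
    {"grip":255,"linear":[-2.5,0,0.4],"delta_rot":[0,0,0]},
    {"grip":255,"linear":[-3.0,0,0.4],"delta_rot":[0,0,0]},
    {"grip":255,"linear":[-3.5,0,0.37],"delta_rot":[0,0,0]},
    {"grip":255,"linear":[-4.0,0,0.3],"delta_rot":[0,0,0]},
    {"grip":255,"linear":[-4.4,0,0.22],"delta_rot":[0,0,0]},
    {"grip":255,"linear":[-4.8,0,0.15],"delta_rot":[0,0,0]}
  ]
}}

```text
time: 13.0
ee_pos: [0.4531, -0.1051, 0.2309]
tcp_rot: [180.0, -0.0, -0.4]
wrist_force: [4.0, 0.5, -4.1]
opening: 0.0181
grasp_force: 97.9
```

```bash
python3 j.py
```

```text
theta 0.11491660933065477 912 758 [ 1.8868 -0.7885 -2.7118]
```

Call:
{"name": "play_rows", "arguments": {
  "targets": [
    {"grip":255,"linear":[-0.2,0,-0.08],"delta_rot":[0,0,0]},
    {"grip":255,"linear":[-0.4,0,-0.15],"delta_rot":[0,0,0]},
    {"grip":255,"linear":[-0.6,0,-0.22],"delta_rot":[0,0,0]},
    {"grip":255,"linear":[-0.75,0,-0.28],"delta_rot":[0,0,0]},
    {"grip":255,"linear":[-0.85,0,-0.32],"delta_rot":[0,0,0]},
    {"grip":255,"linear":[-0.9,0,-0.34],"delta_rot":[0,0,0]}
  ]
}}

```text
time: 13.65
ee_pos: [0.4443, -0.1051, 0.2276]
tcp_rot: [-180.0, -0.0, -0.4]
wrist_force: [2.7, 0.2, -2.0]
opening: 0.0183
grasp_force: 97.9
```

```bash
python3 j.py; python3 j.py
```

```text
theta 0.027878586622427533 871 721 [ 3.3376  0.1727 -2.0459]
theta 0.017231567937818406 856 728 [ 2.6797 -0.3503 -1.1078]
```

Near shut; now 0.5 mm steps watching the force.

Call:
{"name": "play_rows", "arguments": {
  "targets": [
    {"grip":255,"linear":[-0.05,0,-0.01],"delta_rot":[0,0,0]},
    {"grip":255,"linear":[-0.1,0,-0.03],"delta_rot":[0,0,0]},
    {"grip":255,"linear":[-0.15,0,-0.04],"delta_rot":[0,0,0]}
  ]
}}

```text
time: 14.05
ee_pos: [0.4431, -0.105, 0.2272]
tcp_rot: [-180.0, -0.0, -0.4]
wrist_force: [5.3, -0.6, -2.3]
opening: 0.0182
grasp_force: 98.0
```

Call:
{"name": "play_rows", "arguments": {
  "targets": [
    {"grip":255,"linear":[-0.05,0,-0.01],"delta_rot":[0,0,0]},
    {"grip":255,"linear":[-0.1,0,-0.02],"delta_rot":[0,0,0]}
  ]
}}

```text
time: 14.25
ee_pos: [0.4426, -0.105, 0.2271]
tcp_rot: [-180.0, -0.1, -0.4]
wrist_force: [8.2, 0.5, -3.1]
opening: 0.0182
grasp_force: 98.0
```

Call:
{"name": "play_rows", "arguments": {
  "targets": [
    {"grip":255,"linear":[-0.05,0,0],"delta_rot":[0,0,0]},
    {"grip":255,"linear":[-0.05,0,0],"delta_rot":[0,0,0]}
  ]
}}

```text
time: 14.45
ee_pos: [0.4423, -0.105, 0.2272]
tcp_rot: [-180.0, -0.1, -0.3]
wrist_force: [10.1, -0.3, -3.1]
opening: 0.0181
grasp_force: 98.0
```

Call:
{"name": "play_rows", "arguments": {
  "targets": [
    {"grip":255,"linear":[-0.05,0,0],"delta_rot":[0,0,0]},
    {"grip":255,"linear":[-0.05,0,0],"delta_rot":[0,0,0]}
  ]
}}

```text
time: 14.65
ee_pos: [0.442, -0.105, 0.2272]
tcp_rot: [-180.0, -0.1, -0.3]
wrist_force: [10.3, 1.3, -2.5]
opening: 0.0184
grasp_force: 98.0
```

Call:
{"name": "play_rows", "arguments": {
  "targets": [
    {"grip":255,"linear":[-0.06,0,0],"delta_rot":[0,0,0]},
    {"grip":255,"linear":[-0.12,0,0],"delta_rot":[0,0,0]},
    {"grip":255,"linear":[-0.12,0,0],"delta_rot":[0,0,0]}
  ]
}}

```text
time: 14.95
ee_pos: [0.4411, -0.105, 0.2272]
tcp_rot: [-180.0, -0.2, -0.3]
wrist_force: [12.4, 0.5, -2.3]
opening: 0.0181
grasp_force: 97.9
```

Call:
{"name": "play_rows", "arguments": {
  "targets": [
    {"grip":255,"linear":[-0.06,0,0],"delta_rot":[0,0,0]},
    {"grip":255,"linear":[-0.06,0,0],"delta_rot":[0,0,0]}
  ]
}}

```text
time: 15.15
ee_pos: [0.4407, -0.105, 0.2272]
tcp_rot: [-180.0, -0.2, -0.3]
wrist_force: [13.1, 1.3, -3.7]
opening: 0.0182
grasp_force: 97.9
```

```bash
python3 j.py; python3 i.py 6
```

```text
theta 0.008503220735411389 853 702 [13.1586  1.5484 -2.8547]
15.2 [ 0.4407 -0.105   0.2272] [-179.986    -0.2024   -0.3449] [13.1586  1.5484 -2.8547] 166.90463733168704
scene pred hook [305.0933 164.5331]
eye [306.4, 162.1] 0.71
pole_hook [303.7, 164.0] 0.9
eye pred [283.2979 156.5638]
side pred hook [276.0336 142.7457]
eye [274.3, 141.1] 0.39
pole_hook [276.8, 142.4] 0.98
eye pred [248.0242 135.6801]
```

Call:
{"name": "play_rows", "arguments": {
  "targets": [
    {"grip":255,"linear":[-0.05,0,0],"delta_rot":[0,0,0]},
    {"grip":255,"linear":[-0.05,0,0],"delta_rot":[0,0,0]},
    {"grip":255,"linear":[-0.05,0,0],"delta_rot":[0,0,0]},
    {"grip":255,"linear":[-0.05,0,0],"delta_rot":[0,0,0]},
    {"grip":255,"linear":[-0.05,0,0],"delta_rot":[0,0,0]},
    {"grip":255,"linear":[-0.05,0,0],"delta_rot":[0,0,0]},
    {"grip":255,"linear":[-0.05,0,0],"delta_rot":[0,0,0]},
    {"grip":255,"linear":[-0.05,0,0],"delta_rot":[0,0,0]},
    {"grip":255,"linear":[-0.05,0,0],"delta_rot":[0,0,0]},
    {"grip":255,"linear":[-0.05,0,0],"delta_rot":[0,0,0]}
  ]
}}

```text
time: 16.5
ee_pos: [0.4404, -0.105, 0.2272]
tcp_rot: [-180.0, -0.2, -0.3]
wrist_force: [15.0, 1.3, -4.2]
opening: 0.0181
grasp_force: 97.8
```

Call:
{"name": "play_rows", "arguments": {
  "targets": [
    {"grip":255,"linear":[-0.03,0,0],"delta_rot":[0,0,0]},
    {"grip":255,"linear":[-0.03,0,0],"delta_rot":[0,0,0]},
    {"grip":255,"linear":[-0.03,0,0],"delta_rot":[0,0,0]},
    {"grip":255,"linear":[-0.03,0,0],"delta_rot":[0,0,0]},
    {"grip":255,"linear":[-0.03,0,0],"delta_rot":[0,0,0]},
    {"grip":255,"linear":[-0.03,0,0],"delta_rot":[0,0,0]},
    {"grip":255,"linear":[-0.03,0,0],"delta_rot":[0,0,0]},
    {"grip":255,"linear":[-0.03,0,0],"delta_rot":[0,0,0]},
    {"grip":255,"linear":[-0.03,0,0],"delta_rot":[0,0,0]},
    {"grip":255,"linear":[-0.03,0,0],"delta_rot":[0,0,0]}
  ]
}}

```text
time: 17.5
ee_pos: [0.4402, -0.105, 0.2273]
tcp_rot: [-180.0, -0.2, -0.3]
wrist_force: [14.7, 1.4, -3.3]
opening: 0.0184
grasp_force: 97.8
```

```bash
python3 j.py
```

```text
theta 0.014113078104220078 854 736 [14.3699  0.3492 -5.2652]
```

Call:
{"name": "play_rows", "arguments": {
  "targets": [
    {"grip":255,"linear":[0.2,0,0],"delta_rot":[0,0,0]},
    {"grip":255,"linear":[0.4,0,0],"delta_rot":[0,0,0]},
    {"grip":255,"linear":[0.6,0,0],"delta_rot":[0,0,0]},
    {"grip":255,"linear":[0.75,0,0],"delta_rot":[0,0,0]},
    {"grip":255,"linear":[0.75,0,0],"delta_rot":[0,0,0]},
    {"grip":255,"linear":[0.75,0,0],"delta_rot":[0,0,0]}
  ]
}}

```text
time: 18.15
ee_pos: [0.4455, -0.1051, 0.2269]
tcp_rot: [-180.0, 0.0, -0.4]
wrist_force: [0.2, 0.2, -2.4]
opening: 0.0184
grasp_force: 98.1
```

```bash
python3 j.py;python3 i.py 7
```

```text
theta -4.104258712687772e-05 849 727 [-0.019  -0.0943 -0.9615]
18.2 [ 0.4456 -0.1051  0.227 ] [-179.9986    0.0247   -0.3578] [-0.019  -0.0943 -0.9615] 167.09138296032683
scene pred hook [303.7493 164.0342]
eye [301.3, 167.3] 0.58
pole_hook [303.4, 163.7] 0.59
eye pred [283.2979 156.5638]
side pred hook [274.3132 142.3017]
eye [270.9, 140.4] 0.45
pole_hook [274.6, 143.1] 0.66
eye pred [248.0242 135.6801]
```

Call:
{"name": "play_rows", "arguments": {
  "targets": [
    {"grip":255,"linear":[0.2,0,0],"delta_rot":[0,0,0]},
    {"grip":255,"linear":[0.2,-0.5,0],"delta_rot":[0,0,0]},
    {"grip":255,"linear":[0.2,-1.0,0],"delta_rot":[0,0,0]},
    {"grip":255,"linear":[0.2,-1.5,0],"delta_rot":[0,0,0]}
  ]
}}

```text
time: 18.9
ee_pos: [0.4478, -0.1206, 0.227]
tcp_rot: [180.0, 0.0, -0.4]
wrist_force: [0.1, -1.1, -2.3]
opening: 0.018
grasp_force: 98.1
```

Call:
{"name": "play_rows", "arguments": {
  "targets": [
    {"grip":255,"linear":[0,-0.6,0],"delta_rot":[0,0,0]},
    {"grip":255,"linear":[0,-1.2,0],"delta_rot":[0,0,0]},
    {"grip":255,"linear":[0,-1.8,0],"delta_rot":[0,0,0]},
    {"grip":255,"linear":[0,-2.4,0],"delta_rot":[0,0,0]},
    {"grip":255,"linear":[0,-3.0,0],"delta_rot":[0,0,0]},
    {"grip":255,"linear":[0,-3.0,0],"delta_rot":[0,0,0]}
  ]
}}

```text
time: 19.5
ee_pos: [0.4478, -0.1508, 0.227]
tcp_rot: [180.0, 0.0, -0.4]
wrist_force: [-0.3, 0.3, -1.9]
opening: 0.0181
grasp_force: 98.1
```

```bash
python3 j.py;python3 i.py 8
```

```text
theta 0.0033369766417937746 890 756 [-0.1422  0.8944 -1.5979]
19.55 [ 0.4478 -0.1504  0.2269] [-179.9949    0.0072   -0.3937] [-0.1422  0.8944 -1.5979] 161.82352856671622
scene pred hook [315.2588 159.0341]
eye [303.6, 166.0] 0.47
pole_hook [315.4, 158.4] 0.84
eye pred [283.2979 156.5638]
side pred hook [281.7358 133.4123]
eye [272.8, 142.0] 0.45
pole_hook [282.3, 131.6] 0.86
eye pred [248.0242 135.6801]
```

View pics/i8.png

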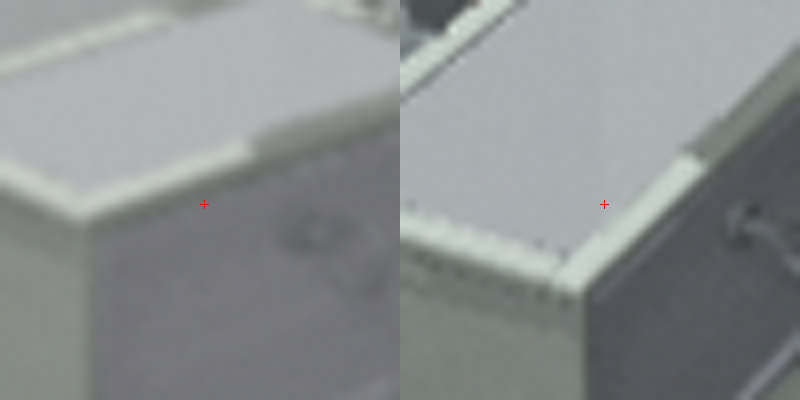

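Call:
{"name": "play_rows", "arguments": {
  "targets": [
    {"grip":255,"linear":[-2,0,0],"delta_rot":[0,0,0]},
    {"grip":255,"linear":[-5,0,0],"delta_rot":[0,0,0]},
    {"grip":255,"linear":[-8,0,0],"delta_rot":[0,0,0]},
    {"grip":255,"linear":[-8,1,0],"delta_rot":[0,0,0.14]},
    {"grip":255,"linear":[-8,3,0],"delta_rot":[0,0,0.28]},
    {"grip":255,"linear":[-8,6,0],"delta_rot":[0,0,0.42]},
    {"grip":255,"linear":[-7,9,0],"delta_rot":[0,0,0.56]},
    {"grip":255,"linear":[-6,12,0],"delta_rot":[0,0,0.7]},
    {"grip":255,"linear":[-5,15,0],"delta_rot":[0,0,0.84]},
    {"grip":255,"linear":[-4,18,0],"delta_rot":[0,0,0.98]}
  ]
}}

```text
time: 20.85
ee_pos: [0.408, 0.0314, 0.2272]
tcp_rot: [180.0, -0.0, 56.1]
wrist_force: [1.4, 0.1, -1.5]
opening: 0.0182
grasp_force: 98.2
```

Call:
{"name": "play_rows", "arguments": {
  "targets": [
    {"grip":255,"linear":[1,3,0],"delta_rot":[0,0,0.14]},
    {"grip":255,"linear":[2,6,0],"delta_rot":[0,0,0.28]},
    {"grip":255,"linear":[3,9,0],"delta_rot":[0,0,0.42]},
    {"grip":255,"linear":[4,12,0],"delta_rot":[0,0,0.56]},
    {"grip":255,"linear":[5,14.5,0],"delta_rot":[0,0,0.7]},
    {"grip":255,"linear":[6,16.2,-2],"delta_rot":[0,0,0.84]},
    {"grip":255,"linear":[6,16.2,-4],"delta_rot":[0,0,0.98]},
    {"grip":255,"linear":[6,16.2,-7],"delta_rot":[0,0,1.1]},
    {"grip":255,"linear":[6,16.2,-11],"delta_rot":[0,0,1.1]},
    {"grip":255,"linear":[6,16.2,-14],"delta_rot":[0,0,1.1]}
  ]
}}

```text
time: 21.85
ee_pos: [0.4671, 0.1919, 0.0848]
tcp_rot: [-179.9, -0.0, 118.9]
wrist_force: [-0.6, -0.1, -2.2]
opening: 0.0181
grasp_force: 98.2
```

Call:
{"name": "play_rows", "arguments": {
  "targets": [
    {"grip":255,"linear":[0,0,-2],"delta_rot":[0,0,0]},
    {"grip":255,"linear":[0,0,-4],"delta_rot":[0,0,0]},
    {"grip":255,"linear":[0,0,-5.5],"delta_rot":[0,0,0]},
    {"grip":255,"linear":[0,0,-6.5],"delta_rot":[0,0,0]},
    {"grip":255,"linear":[0,0,-7.2],"delta_rot":[0,0,0]},
    {"grip":255,"linear":[0,0,-7.5],"delta_rot":[0,0,0]},
    {"grip":255,"linear":[0,0,-7.5],"delta_rot":[0,0,0]},
    {"grip":255,"linear":[0,0,-7.5],"delta_rot":[0,0,0]}
  ]
}}

```text
time: 22.65
ee_pos: [0.4682, 0.1921, 0.0126]
tcp_rot: [179.9, 0.0, 118.8]
wrist_force: [0.7, 0.5, -1.6]
opening: 0.0183
grasp_force: 98.2
```

Call:
{"name": "play_rows", "arguments": {
  "targets": [
    {"grip":255,"linear":[0,0,-0.15],"delta_rot":[0,0,0]},
    {"grip":255,"linear":[0,0,-0.3],"delta_rot":[0,0,0]},
    {"grip":255,"linear":[0,0,-0.4],"delta_rot":[0,0,0]},
    {"grip":255,"linear":[0,0,-0.4],"delta_rot":[0,0,0]}
  ]
}}

```text
time: 23.05
ee_pos: [0.4679, 0.192, 0.0085]
tcp_rot: [180.0, 0.0, 118.8]
wrist_force: [-2.4, -0.2, 3.1]
opening: 0.0183
grasp_force: 99.0
```

Call:
{"name": "play_rows", "arguments": {
  "targets": [
    {"grip":120,"linear":[0,0,0],"delta_rot":[0,0,0]},
    {"grip":60,"linear":[0,0,0],"delta_rot":[0,0,0]},
    {"grip":60,"linear":[0,0,0],"delta_rot":[0,0,0]},
    {"grip":60,"linear":[0,0,0],"delta_rot":[0,0,0]},
    {"grip":60,"linear":[0,0,2],"delta_rot":[0,0,0]},
    {"grip":60,"linear":[0,0,5],"delta_rot":[0,0,0]},
    {"grip":60,"linear":[0,0,9],"delta_rot":[0,0,0]},
    {"grip":60,"linear":[0,0,13],"delta_rot":[0,0,0]},
    {"grip":60,"linear":[-2,-3,17],"delta_rot":[0,0,0]},
    {"grip":60,"linear":[-4,-6,20],"delta_rot":[0,0,0]}
  ]
}}

```text
time: 24.05
ee_pos: [0.4278, 0.1323, 0.2092]
tcp_rot: [180.0, 0.0, 118.9]
wrist_force: [0.8, -0.4, 0.4]
opening: 0.0654
grasp_force: 0.0
```

```bash
python3 j.py; python3 c.py w9; python3 -c "
from b import *
for n in('scene','side'):
    p=bot.camera(n); save(p,n+'9')
    for t in bot.trace(p,'pole')[:1]:
        X=cloud(p,t['pixels']); print(n,X[:,2].max(),np.percentile(X[:,2],[5,50,95]))
    for q in bot.pinpoint(p,'pole_hook')[:1]: print(q['pixel'],dep(p,q['pixel']))
"
```

```text
theta 0.010350299289976194 148 133 [ 1.6525 -1.45    6.8338]
24.15 [17.0025 -9.7442 -6.2048 93.1462 -0.0308 78.2717] [0.4279 0.1307 0.2128] [179.6213   0.1101 118.7304]
pole_grip [357.1, 141.4] 0.83 [0.4676 0.1942 0.0336] [0.4718 0.1939 0.017 ]
pole [348.1, 141.7] 0.75 [0.4608 0.1903 0.0337] [0.4687 0.1892 0.    ]
pole 0.62 3577 [0.474  0.1776] -61.07456838486025 [0.4431 0.2334] [0.5089 0.1143]
scene 0.0386603924437644 [0.0106 0.0282 0.0359]
[240.1, 340.3] [0.3808 0.3052 0.0195]
side 0.038891786648784565 [0.0192 0.033  0.0365]
[273.3, 348.0] [0.384  0.3035 0.0229]
```

View pics/scene9.png

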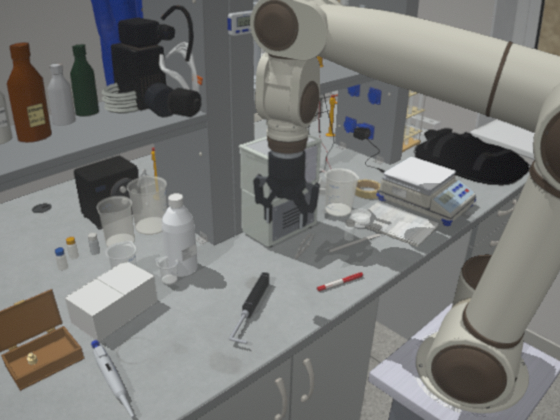

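The pole lies flat with its handle at about (258,292) and its hook at (240,340). The flap looks shut and the bystanders are in place. The hand is free. I'm handing in.

```bash
python3 -c "
from workcell import bot
o=bot.get_obs();print(o['time'],o['wrist_force']);print(bot.job_done())"
```

```text
24.65 [-0.6936682  -0.11650754 -0.27929855]
the job is handed in; nothing more can be done
None
```

I closed the flap with the hook pole, held it at about 15 N for over 2 s, unhooked, laid the pole flat where it started, and handed the job in at about 25 s; the hand-in gave no verdict, but the last camera check showed the flap shut to about 0.01 rad.

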